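# Clamp the belt tensioner in the vise and hold its arm back past the ratchet

## Task

The riveting press's belt tensioner is standing loose between the open jaws of the drill vise: swing the vise's cam lever all the way round to its stop so that the jaw is tight on the tensioner's foot. Then push the tensioner's sprung arm (the one with the orange pad) down past the third and last click of its ratchet, and keep it pressed there, so that the pawl carries no load and I can slip the locking pin in: finish while still holding the arm down with the gripper. Keep the tensioner sitting upright on the vise bed and leave the rivet tub, the pliers and the pin where they lie.

Things in the scene. Friction and masses are not known exactly. Their poses are not given: they have to be found in the camera images.
- vise: Green cam-action drill vise bolted to the bench, base 100 x 260 mm plus four ears (168 mm wide over them). Origin: on the bench, mid-width of the jaws; z up. Jaws close along y: fixed jaw on the -y side (face at y = -12 mm), sliding jaw and cam lever on the +y side. Steel bed 40 mm above the bench; jaws 90 mm wide (x), tops 80 mm above the bench.
- vise_jaw: The vise's sliding green jaw with a steel face plate; origin on bench level, 15 mm behind (+y of) its gripping face. It is moved only by the lever, about 5.5 mm towards -y per rad of lever.
- vise_lever (a joint): Cam lever angle (rad) about a vertical pin; counter-clockwise from above = growing = closing. 0 = open: it points along the vise's +x, turned 0.15 rad towards +y. The jaw meets the foot at about 1.64; fully tight (about 80 N) at the stop, 1.85. Starts between 0 and 0.5. Stays where left; takes about 6 N at the knob, 10 to 12 N near the stop.
- lever_pivot (a point): Point on the lever's vertical turning axis, 95 mm to the +y side of the vise's origin, 96 mm above the bench (the height of the grip's middle).
- lever_knob (a point): Middle of the black upright grip on the lever's end: a 24 mm thick, 53 mm high vertical round handle, from 70 to 123 mm above the bench; this point is 96 mm above the bench and 105 mm from the pivot axis. It turns with the lever.
- tensioner: Belt tensioner, loose, about 1 kg: aluminium foot 64 (x) x 24 (y) x 64 mm high standing on the vise bed between the jaws, spring drum of 62 mm diameter above (axis along y, 90 mm over the underside), ratchet wheel and arm on its -y side. Origin: centre of the foot's underside; z up, x along the jaws; the arm points to +x. Unclamped, it tips over when the arm is pushed.
- tension_arm (a joint): Angle of the sprung arm (rad): 0 = at rest, 0.45 rad above horizontal; grows as it is pushed down; stop at 0.72. The ratchet clicks at about 0.22, 0.38 and 0.54 (the last); let go beyond that, it springs back to 0.54 and hangs on the pawl. The push at the pad is about 8 N at the start, 11 N near the stop.
- tension_pivot (a point): Point on the arm's horizontal turning axis, in the arm's mid-plane (21 mm to the -y side of the foot's middle), 130 mm above the bench.
- pad_top (a point): Centre of the ribbed top of the orange push pad at the arm's free end, 28 mm along the arm x 30 mm across x 10 mm thick. It lies 130 mm along the arm from tension_pivot and 7 mm above the arm's centre line. A black idler roller of 44 mm diameter sits on the arm's -y side, its axis 86 mm from the tension_pivot.
- ratchet_pawl (a joint): Lift of the spring-loaded pawl slider (m) with its red pull knob, up and behind the ratchet wheel: 0 = dropped in, up to 0.005 while a tooth passes under it.
- rivet_tub: Bystander: open clear plastic tub of rivets, 92 mm across, 34 mm high; origin under its middle.
- pliers: Bystander: pliers with red handles lying on the bench, about 150 mm long, 17 mm high; origin near the joint of the pliers on the bench.
- lock_pin: Bystander: steel locking pin 75 mm long with a red T handle, lying on the bench; origin near its middle, on the bench.
There are look-alikes about, which are no part of the job. There is more than one size of the tensioner; the job needs the larger.

How it is judged:
On the way, in this order (a step that is already met when the one before it is completed fails the run):
1. the cam lever is at its stop and the jaw tight on the tensioner's foot (more than 40 N), the arm not yet pushed past a click (contact force between vise_jaw and tensioner above 40 N and value of joint vise_lever above 1.77 rad and value of joint tension_arm below 0.2 rad), for 0.3 s.
2. the arm is pushed past the last ratchet click, with the jaw still tight (value of joint tension_arm above 0.57 rad and contact force between vise_jaw and tensioner above 30 N), for 0.2 s.
At the end, for the whole second after the job is handed in: Fingers press the arm (over 3 N), held still past the last click (over 0.57 rad; the pawl alone holds 0.54), pawl dropped in (under 1.5 mm); lever at its stop (over 1.77), jaw tight (over 30 N), tensioner upright within 0.08 rad and on the bed (5 mm); tub, pliers, pin moved under 20 mm (all of step 2 and velocity of joint tension_arm between -0.1 and 0.1 rad/s and value of joint ratchet_pawl below 0.0015 m and contact force between the fingers and tensioner above 3 N and value of joint vise_lever above 1.77 rad and angle between tensioner's own z axis and vertical below 0.08 rad and z of tensioner in the frame of vise between 0.037 and 0.045 m and distance of each of rivet_tub, pliers, lock_pin from where it was at the start of the episode below 0.02 m); the arm keeps its last pose, push and grip.
It fails at once if the tensioner is tipped over or levered up in the vise (more than 0.2 rad) (angle between tensioner's own z axis and vertical above 0.2 rad).
It fails at once if a bystander (rivet tub, pliers, locking pin) is pushed more than 20 mm (distance of any of rivet_tub, pliers, lock_pin from where it was at the start of the episode above 0.02 m).
It also fails if it takes over 56 s, if anything falls off the work surface, if the arm or the gripper's body presses on something with over 40 N, if the wrist force passes 120 N, or if a joint passes its speed limit or range.

## Robot

A 6-joint arm with a two-finger parallel gripper is mounted at the origin on the work surface. World frame = base frame: x ahead of the robot, y to its left, z up, the work surface at z = 0. Lengths are in m, angles in rad, forces in N, time in s.
With the tool pointing down it reaches from about 0.325 to 0.9 m from the base axis. Payload 6.1 kg.
Tool frame: the origin (TCP) lies at the very end of the fingers, on their centre line; the grasp point (between the pads) lies 19 mm behind it; z points along the fingers, y is the line along which they close (so a half turn about z gives the same grasp; the last joint's range is limited). The gripper opens to 87 mm and grips with 3 to 60 N. Pads are 19 mm wide; open, the fingers measure 117 mm over their backs; the gripper's body (75 mm by 190 mm) begins 51 mm behind the grasp point.
Start: joints at [-1.267, 0.22, 1.526, -0, 1.395, -0.126], TCP at [0.26, -0.568, 0.202] pointing down, gripper open.
Joint ranges: [-2.98, 2.98], [-0.91, 2.08], [0.09, 2.57], [-1.24, 4.39], [0.2, 2.65], [-2.68, 2.68]. Speed limits (rad/s): [2.57, 2.57, 3.01, 3.14, 3.14, 3.14].

## Interface

Orientations are given as a rotation vector (axis times angle).
In Python, from rig import state, eyes, order gives the robot as it stands.
- The arm moves only by the shell command python3 -m crank 'ROWS' [FORCE]. ROWS is JSON, a list of rows, each a list of 7 numbers: the shift along the tool's x, y, z in cm, then the turn, a rotation vector about the tool's x, y, z in degrees, then the opening, from -1 (shut) to 1 (fully open). A call has 1 to 20 rows; each row shifts and turns the commanded pose from where the row before left it, along the tool's axes as they then stand; what a row does not reach is not made up. A row lasts 1/12 s, in which the tool goes at most 41.7 mm and 7.16 degrees, less where a joint would pass 70% of its speed; a pose out of reach is approached as far as the arm can. A call with a gripper value outside its range is refused whole. The fingers move at their own pace and stop on an object; FORCE is the grip in N (left out, the last holds). Time passes only in rows, so rows that do not move let the fingers close. It gives the time, the measured TCP pose, the force, the opening and the grip force at its end, in the units of the state.
- state(): the state, without advancing time (a new reading comes with each control period).
- eyes.get_image(name): name is "scene" or "top" or "wrist"; returns a dict with "image" (384x512x3 uint8, red, green, blue), "fx", "fy", "cx", "cy" (pixels), "k1" (the pictures are not rectified: a ray, as slopes to the right and down, at radius r is drawn at 1 + k1 r^2 times it, then the intrinsics apply), "R" (3x3) and "t" (3): a world point X has camera coordinates R X + t. Camera axes: x right, y down, z forward; pixel columns grow to the right and rows downward; lengths in m; the calibration is good to about 2 mm. A picture is of the moment at which its call begins. There is no depth.
- order.finish_job(): hands the job in; it is judged then, once.
The state is a dict: "t": time; "qpos": joint angles; "joint_velocities": joint speeds; "joint_torque": joint torques, N m; "tcp_pos": TCP position; "tcp_rot": TCP orientation; "ft_force": force on the tool from outside, world axes, zero at the start; "torque": the same for the moment, N m; "opening": opening from 0.0 (shut) to 1.0 (fully open); "gripper_force": force on a finger pad.
Only numpy, scipy, OpenCV 4.12 (cv2) and the standard library are available. Lean on these libraries where they do the work, as an engineer would, in place of code of your own. Each camera call takes 0.05 s, during which the arm holds its last target. There are 200 camera calls.

## Working session

There is one attempt and no reset: what is moved stays moved. The work goes in short steps, Python scripts to look and compute and a shell command to move; the robot and the scene stay as the last step left them, time stands still between calls to the robot, and variables do not carry over. Pictures are saved under pics/ and viewed, at most 10 in all, crops included, and the job is handed in when it is done.

```bash
ls; mkdir -p pics; cat > h.py <<'E'
import numpy as np, cv2
from scipy.spatial.transform import Rotation as Ro
from rig import state, eyes, order
def cam(n,save=None):
    c=eyes.get_image(n)
    if save: cv2.imwrite(save,c["image"][:,:,::-1])
    return c
def ray(c,u,v):
    d=np.array([(u-c["cx"])/c["fx"],(v-c["cy"])/c["fy"]]);s=d.copy()
    for _ in range(20): s=d/(1+c["k1"]*(s@s))
    R=np.array(c["R"]);t=np.array(c["t"]);w=R.T@np.array([*s,1]);return -R.T@t,w/np.linalg.norm(w)
def onz(c,u,v,z):
    o,d=ray(c,u,v);return o+d*(z-o[2])/d[2]
def tri(*obs):
    A=np.zeros((3,3));b=np.zeros(3)
    for c,u,v in obs:
        o,d=ray(c,u,v);P=np.eye(3)-np.outer(d,d);A+=P;b+=P@o
    X=np.linalg.solve(A,b);return X,[float(np.linalg.norm((np.eye(3)-np.outer(d,d))@(X-o))) for c,u,v in obs for o,d in [ray(c,u,v)]]
def proj(c,X):
    p=np.array(c["R"])@np.array(X)+np.array(c["t"]);s=p[:2]/p[2];s=s*(1+c["k1"]*(s@s));return s*[c["fx"],c["fy"]]+[c["cx"],c["cy"]]
E
python3 - <<'E'
from h import *
import pickle
cs={n:cam(n) for n in("scene","top","wrist")}
pickle.dump(cs,open("c0.pkl","wb"))
for n in cs: cv2.imwrite(f"pics/{n}0.png",cv2.resize(cs[n]["image"][:,:,::-1],(768,576)))
print(state())
for n in cs: print(n,cs[n]["fx"],np.round(-np.array(cs[n]["R"]).T@cs[n]["t"],3))
E
```

```text
pics
{'t': 0.15, 'qpos': array([-1.26710846e+00,  2.21042718e-01,  1.52735151e+00,  3.76332129e-06,
        1.39467129e+00, -1.26119809e-01]), 'joint_velocities': array([-0.00050983, -0.00112163, -0.00362282,  0.00073393, -0.00031704,
        0.00212888]), 'joint_torque': array([ 7.99103254e-04, -4.95189643e+01, -3.87882936e+01,  6.98994915e-02,
        5.30504098e-02, -9.37798950e-05]), 'tcp_pos': array([ 0.26027121, -0.56768036,  0.20128827]), 'tcp_rot': array([-3.06789289e+00, -6.69641617e-01,  1.99248037e-04]), 'ft_force': array([ 0.37723057,  0.38373661, -0.56489865]), 'torque': array([-0.04683344,  0.02072829,  0.02406203]), 'gripper_force': 0.0, 'opening': 0.9992124215779173}
scene 479.7797252876205 [ 0.844 -0.477  0.971]
top 467.08808581980173 [0.31  0.041 1.233]
wrist 299.65854014787675 [ 0.328 -0.537  0.384]
```

View pics/scene0.png

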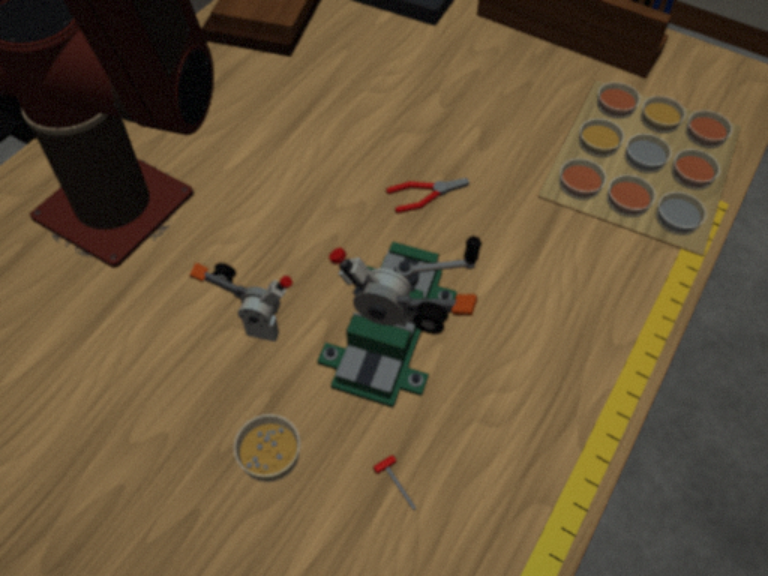

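View pics/top0.png

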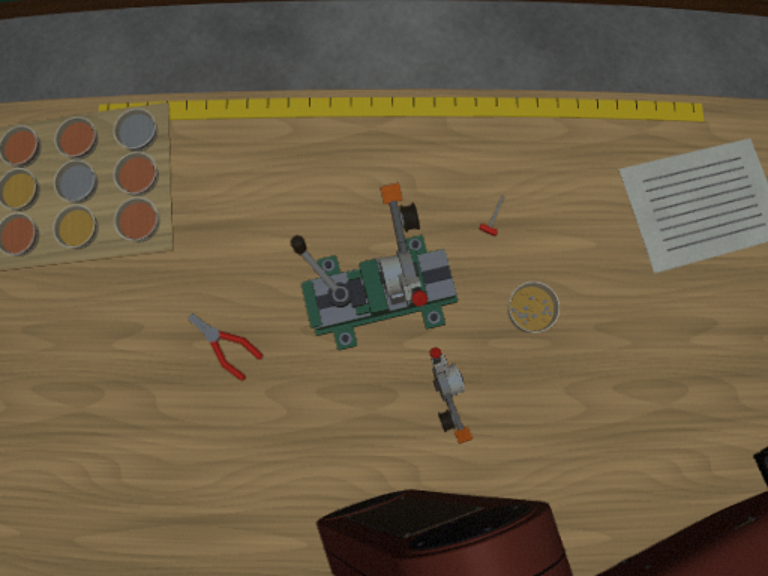

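The scene view shows the large tensioner in the vise at (395,300), with the lever knob at (473,248) and the orange pad at (465,303). In the top view the knob is at (298,243), the pivot at (340,294) and the pad at (391,193).
Candidates for the tensioner are the large one in the vise (top 400,280) and a small one standing free (top 447,385; its pad at 463,435). The only lever knob is the black one at top (298,243); the idler rollers at top (409,217) and (447,421) are also black. I choose the one in the vise, and check it in a close crop.

```bash
python3 - <<'E'
from h import *
import pickle
cs=pickle.load(open("c0.pkl","rb"))
f=lambda n,u,v:cv2.resize(cs[n]["image"][v:v+133,u:u+133,::-1],(399,399),interpolation=cv2.INTER_CUBIC)
cv2.imwrite("pics/crop0.png",np.clip(1.5*np.hstack([f("top",190,110),f("scene",205,140)]).astype(float),0,255).astype(np.uint8))
E
```

```text
(no output)
```

View pics/crop0.png

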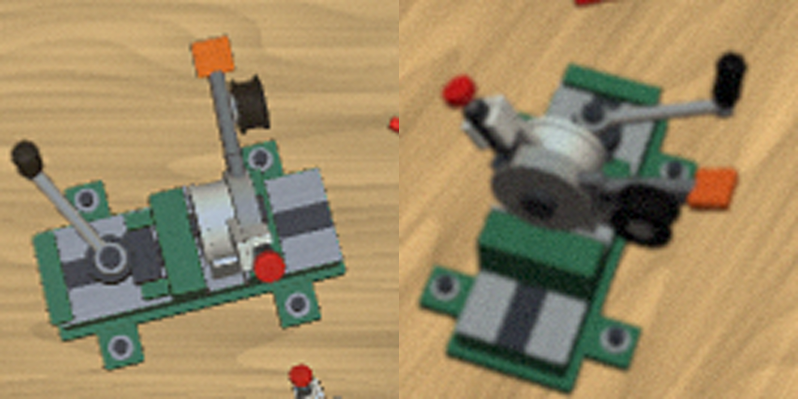

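The crop confirms the large tensioner in the vise. Crop pixels: knob (27,158) and (730,81), pivot hub (110,257) and (597,113), pad (213,57) and (713,188), ear bolts (261,157), (297,304), (87,199) and (121,347).

```bash
python3 - <<'E'
from h import *
import pickle
cs=pickle.load(open("c0.pkl","rb"))
T=lambda u,v:(cs["top"],190+u/3,110+v/3)
S=lambda u,v:(cs["scene"],205+(u-399)/3,140+v/3)
r={}
for n,a,b in [("knob",(27,158),(730,81)),("hub",(110,257),(597,113)),("pad",(213,57),(713,188)),("b+x-y",(261,157),(616,338)),("b-x-y",(297,304),(446,287)),("b+x+y",(87,199),(676,170)),("redknob",(269,267),(459,91))]:
    X,e=tri(T(*a),S(*b));r[n]=X;print(n,X.round(4),np.round(e,4))
z=np.mean([r["b+x-y"][2],r["b-x-y"][2]])
B=[onz(*T(*p),.012) for p in [(261,157),(297,304),(87,199),(121,347)]]
print(np.round(B,4),np.mean(B,0).round(4))
E
```

```text
knob [0.613  0.18   0.0978] [0.0023 0.0023]
hub [0.5335 0.1123 0.0751] [0.0039 0.0039]
pad [0.6692 0.0251 0.1911] [0.0028 0.0028]
b+x-y [ 0.6335 -0.02    0.0182] [0.0025 0.0025]
b-x-y [ 0.5008 -0.0496  0.0134] [0.0026 0.0026]
b+x+y [0.5968 0.1362 0.0175] [0.0033 0.0033]
redknob [ 0.4972 -0.0141  0.217 ] [0.0028 0.0028]
[[ 0.6332 -0.0219  0.012 ]
 [ 0.4991 -0.0515  0.012 ]
 [ 0.5955  0.1344  0.012 ]
 [ 0.4621  0.1036  0.012 ]] [0.5475 0.0411 0.012 ]
```

Vise yaw is about 0.23 rad, the pivot is at (0.533,0.112), and the lever is at about 0.33 rad. I'll rise while turning so the fingers straddle the lever, then cross over.

```bash
python3 -m crank '[[0,0,-3.2,0,0,-4,1],[0,0,-3.2,0,0,-4,1],[0,0,-3.2,0,0,-4,1],[0,0,-3.2,0,0,-4,1],[3.1,-1.4,0,0,0,0,1],[3.1,-1.4,0,0,0,0,1],[3.1,-1.4,0,0,0,0,1],[3.1,-1.4,0,0,0,0,1],[3.1,-1.4,0,0,0,0,1],[3.1,-1.4,0,0,0,0,1],[3.1,-1.4,0,0,0,0,1],[3.1,-1.4,0,0,0,0,1],[3.1,-1.4,0,0,0,0,1],[3.1,-1.4,0,0,0,0,1],[3.1,-1.4,0,0,0,0,1],[3.1,-1.4,0,0,0,0,1],[3.1,-1.4,0,0,0,0,1],[3.1,-1.4,0,0,0,0,1],[3.1,-1.4,0,0,0,0,1],[3.1,-1.4,0,0,0,0,1]]'
cat >> h.py <<'E'
def todo(X,yaw):
    s=state();R=Ro.from_rotvec(s["tcp_rot"]).as_matrix();d=R.T@(np.array(X)-s["tcp_pos"])*100
    y=np.arctan2(R[1,0],R[0,0]);print("tcp",s["tcp_pos"].round(4),"shift cm",d.round(2),"turn deg",np.round(-np.degrees(yaw-y),1),"tilt",R[:,2].round(3),"q",s["qpos"].round(2),"F",s["ft_force"].round(1))
E
python3 -c "
from h import *
todo([.613,.18,.2],.709)"
```

```text
t: 1.82
tcp_pos: [0.4913, -0.0735, 0.33]
tcp_rot: [-2.946, -1.091, 0.0]
ft_force: [0.5, -0.5, 0.6]
opening: 0.997
gripper_force: 0.0
tcp [ 0.4913 -0.0735  0.33  ] shift cm [ 25.74 -11.31  13.  ] turn deg 0.0 tilt [-0.  0. -1.] q [-0.31 -0.14  1.67 -0.    1.62  0.55] F [ 0.5 -0.5  0.6]
```

```bash
python3 -m crank '[[2.9,-1.3,0,0,0,0,1],[2.9,-1.3,0,0,0,0,1],[2.9,-1.3,0,0,0,0,1],[2.9,-1.3,0,0,0,0,1],[2.9,-1.3,0,0,0,0,1],[2.9,-1.3,0,0,0,0,1],[2.9,-1.2,0,0,0,0,1],[2.9,-1.2,0,0,0,0,1],[2.6,-1.1,0,0,0,0,1],[0,0,3,0,0,0,1],[0,0,3,0,0,0,1],[0,0,3,0,0,0,1],[0,0,1,0,0,0,1],[0,0,0,0,0,0,1],[0,0,0,0,0,0,1]]'
python3 -c "
from h import *
todo([.613,.18,.078],.709)
c=cam('wrist')
for p in ([.613,.18,.123],[.613,.18,.097],[.5335,.1123,.075]): print(proj(c,p))
cv2.imwrite('pics/w1.png',cv2.resize(c['image'][:,:,::-1],(768,576)))"
```

```text
t: 3.07
tcp_pos: [0.6133, 0.1784, 0.2305]
tcp_rot: [-2.946, -1.09, 0.001]
ft_force: [-0.1, -0.2, 1.5]
opening: 1.0
gripper_force: 0.0
tcp [0.6133 0.1784 0.2305] shift cm [ 0.09 -0.13 15.25] turn deg -0.0 tilt [-0.001 -0.    -1.   ] q [0.16 0.24 1.45 0.   1.45 1.02] F [-0.1 -0.2  1.5]
[255.02196172 180.44915189]
[255.13665827 174.58312718]
[254.99188349 252.12922224]
```

View pics/w1.png

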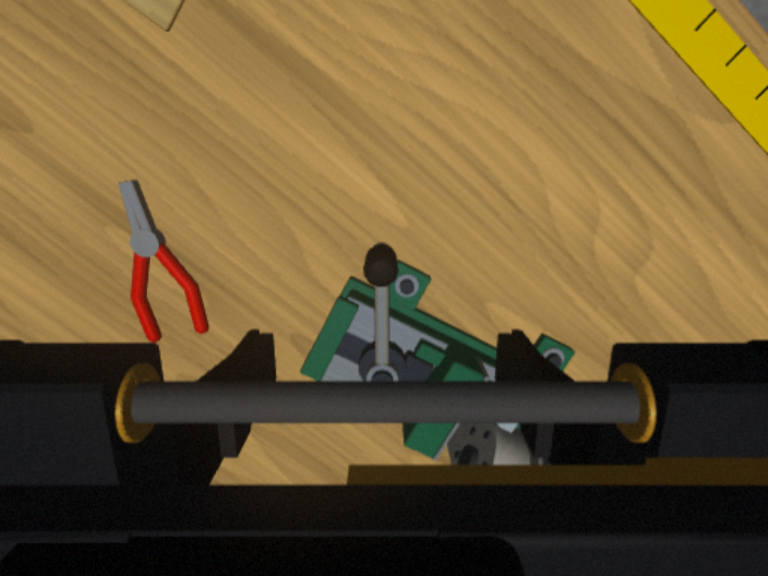

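The knob is at (380,265), on the finger centre line and where predicted. I'll descend and grip it.

```bash
python3 -m crank '[[0.1,-0.1,3,0,0,0,1],[0,0,3,0,0,0,1],[0,0,3,0,0,0,1],[0,0,3,0,0,0,1],[0,0,2,0,0,0,1],[0,0,1.2,0,0,0,1],[0,0,0,0,0,0,0],[0,0,0,0,0,0,-0.3],[0,0,0,0,0,0,-1],[0,0,0,0,0,0,-1],[0,0,0,0,0,0,-1],[0,0,0,0,0,0,-1],[0,0,0,0,0,0,-1],[0,0,0,0,0,0,-1]]' 25
python3 - <<'E'
from h import *
s=state();p=s["tcp_pos"];v=p[:2]-[.5335,.1123];print(np.linalg.norm(v),np.arctan2(v[1],v[0]))
todo([.613,.18,.078],.709)
E
```

```text
t: 4.28
tcp_pos: [0.6135, 0.18, 0.0785]
tcp_rot: [2.946, 1.091, 0.001]
ft_force: [0.5, -0.6, -0.6]
opening: 0.482
gripper_force: 0.0
0.10481537607824225 0.7023872329971506
tcp [0.6135 0.18   0.0785] shift cm [-0.04 -0.03  0.05] turn deg 0.0 tilt [ 0.  0. -1.] q [0.16 0.36 1.59 0.   1.19 1.02] F [ 0.5 -0.6 -0.6]
```

```bash
python3 -m crank '[[0,0,0,0,0,0,-1],[0,0,0,0,0,0,-1],[0,0,0,0,0,0,-1],[0,0,0,0,0,0,-1],[0,0,0,0,0,0,-1],[0,0,0,0,0,0,-1],[0,0,0,0,0,0,-1],[-0.026,-0.732,0,0,0,-4,-1],[-0.026,-0.732,0,0,0,-4,-1],[-0.026,-0.732,0,0,0,-4,-1],[-0.026,-0.732,0,0,0,-4,-1],[0,0,0,0,0,0,-1]]' 25
python3 - <<'E'
from h import *
s=state();p=s["tcp_pos"];v=p[:2]-[.5335,.1123];print(np.linalg.norm(v),np.arctan2(v[1],v[0]))
todo([.613,.18,.078],.709)
E
```

```text
t: 5.28
tcp_pos: [0.5917, 0.1996, 0.078]
tcp_rot: [2.763, 1.493, 0.002]
ft_force: [1.9, 4.3, -2.9]
opening: 0.262
gripper_force: 25.0
0.1049262806312991 0.9829044195738391
tcp [0.5917 0.1996 0.078 ] shift cm [-0.47  2.86  0.01] turn deg 16.2 tilt [ 0.001  0.    -1.   ] q [ 0.2   0.33  1.64 -0.    1.17  0.78] F [ 1.9  4.3 -2.9]
```

```bash
python3 -m crank '[[-0.026,-0.732,0,0,0,-4,-1],[-0.026,-0.732,0,0,0,-4,-1],[-0.026,-0.732,0,0,0,-4,-1],[-0.026,-0.732,0,0,0,-4,-1],[-0.026,-0.732,0,0,0,-4,-1],[-0.026,-0.732,0,0,0,-4,-1],[-0.026,-0.732,0,0,0,-4,-1],[-0.026,-0.732,0,0,0,-4,-1],[-0.026,-0.732,0,0,0,-4,-1],[-0.026,-0.732,0,0,0,-4,-1],[-0.026,-0.732,0,0,0,-4,-1],[-0.026,-0.732,0,0,0,-4,-1]]' 25
python3 - <<'E'
from h import *
s=state();p=s["tcp_pos"];v=p[:2]-[.5335,.1123];print(np.linalg.norm(v),np.arctan2(v[1],v[0]))
todo([.613,.18,.078],.709)
E
```

```text
t: 6.28
tcp_pos: [0.508, 0.215, 0.0781]
tcp_rot: [-1.919, -2.487, -0.007]
ft_force: [4.2, 10.2, -5.7]
opening: 0.263
gripper_force: 25.0
0.10585644481032788 1.8142139989649526
tcp [0.508  0.215  0.0781] shift cm [-6.05  9.27  0.02] turn deg 64.1 tilt [ 0.002  0.004 -1.   ] q [ 0.26  0.17  1.83  0.    1.14 -0.  ] F [ 4.2 10.2 -5.7]
```

```bash
python3 -m crank '[[0.05,-0.732,0,0,0,-4,-1],[0.05,-0.732,0,0,0,-4,-1],[0.0,-0.732,0,0,0,-4,-1],[-0.026,-0.732,0,0,0,-4,-1],[-0.01,-0.366,0,0,0,-2,-1],[0,0,0,0,0,0,-1]]' 25
python3 - <<'E'
from h import *
s=state();p=s["tcp_pos"];v=p[:2]-[.5335,.1123];a=np.arctan2(v[1],v[0]);print(np.linalg.norm(v),a,s["ft_force"][:2]@[np.cos(a),np.sin(a)],s["ft_force"][:2]@[-np.sin(a),np.cos(a)])
todo([.613,.18,.078],.709)
E
```

```text
t: 6.78
tcp_pos: [0.4768, 0.202, 0.0781]
tcp_rot: [1.508, 2.756, 0.003]
ft_force: [1.2, 5.3, -3.5]
opening: 0.262
gripper_force: 25.0
0.10611435489015514 2.1348257438651785 3.8504326113670455 -3.829893583925667
tcp [0.4768 0.202  0.0781] shift cm [-9.19 10.29  0.02] turn deg 82.0 tilt [ 0.001  0.001 -1.   ] q [ 0.25  0.09  1.92  0.    1.13 -0.32] F [ 1.2  5.3 -3.5]
```

```bash
cat > lev.py <<'E'
from h import *
s=state();p=s["tcp_pos"];v=p[:2]-[.5335,.1123];a=np.arctan2(v[1],v[0]);print("lever",np.linalg.norm(v).round(4),a.round(3),(s["ft_force"][:2]@[np.cos(a),np.sin(a)]).round(1),(s["ft_force"][:2]@[-np.sin(a),np.cos(a)]).round(1))
E
python3 -m crank '[[0,-0.366,0,0,0,-2,-1],[0,0,0,0,0,0,-1]]' 25; python3 lev.py
python3 -m crank '[[0,-0.366,0,0,0,-2,-1],[0,0,0,0,0,0,-1]]' 25; python3 lev.py
python3 -m crank '[[0,-0.366,0,0,0,-2,-1],[0,0,0,0,0,0,-1]]' 25; python3 lev.py
```

```text
t: 6.95
tcp_pos: [0.4741, 0.2002, 0.0781]
tcp_rot: [1.46, 2.781, 0.003]
ft_force: [2.4, 6.3, -4.2]
opening: 0.262
gripper_force: 25.0
lever 0.1061 2.165 3.9 -5.5
t: 7.12
tcp_pos: [0.4711, 0.1982, 0.0781]
tcp_rot: [1.412, 2.806, 0.004]
ft_force: [2.9, 5.6, -5.4]
opening: 0.264
gripper_force: 25.0
lever 0.1061 2.199 2.8 -5.6
t: 7.28
tcp_pos: [0.4683, 0.1961, 0.0781]
tcp_rot: [1.363, 2.83, 0.004]
ft_force: [2.8, 6.5, -4.9]
opening: 0.263
gripper_force: 25.0
lever 0.1062 2.232 3.4 -6.2
```

```bash

python3 -m crank '[[0,-0.366,0,0,0,-2,-1],[0,0,0,0,0,0,-1]]' 25|grep 2>/dev/null -c .; python3 lev.py
python3 -m crank '[[0,-0.366,0,0,0,-2,-1],[0,0,0,0,0,0,-1]]' 25|grep -c .; python3 lev.py
python3 -m crank '[[0,-0.27,0,0,0,-1.5,-1],[0,0,0,0,0,0,-1]]' 25|grep -c .; python3 lev.py
```

```text
6
lever 0.1058 2.235 1.6 -19.9
6
lever 0.1053 2.233 0.5 -37.3
6
lever 0.1048 2.233 1.6 -47.4
```

The lever is at its stop: the angle holds at 2.235 and the force climbs. I'll relax the push and let go.

```bash

python3 -m crank '[[0,0.4,0,0,0,2,-1],[0,0.3,0,0,0,1.5,-1],[0,0,0,0,0,0,-1]]' 25|grep -c .; python3 lev.py
python3 -m crank '[[0,0,0,0,0,0,-0.2],[0,0,0,0,0,0,0.2],[0,0,0,0,0,0,0.3],[0,0,0,0,0,0,0.3],[0,0,0,0,0,0,0.3],[0,0,0,0,0,0,0.3],[0,0,-2,0,0,0,0.3],[0,0,-3,0,0,0,0.3],[0,0,-3,0,0,0,0.3],[0,0,-3,0,0,0,0.3],[0,0,-3,0,0,0,0.3],[0,0,-3,0,0,0,0.3],[0,0,-3,0,0,0,0.3],[0,0,-3,0,0,0,0.3],[0,0,0,0,0,0,0.3]]'
python3 - <<'E'
from h import *
import pickle
cs={n:cam(n) for n in("scene","top")}
pickle.dump(cs,open("c1.pkl","wb"))
f=lambda n,u,v:cv2.resize(cs[n]["image"][v:v+133,u:u+133,::-1],(399,399),interpolation=cv2.INTER_CUBIC)
cv2.imwrite("pics/crop1.png",np.clip(1.5*np.hstack([f("top",190,110),f("scene",205,140)]).astype(float),0,255).astype(np.uint8))
E
```

```text
6
lever 0.1056 2.235 0.8 -14.0
t: 9.28
tcp_pos: [0.4678, 0.1942, 0.3156]
tcp_rot: [1.309, 2.846, 0.01]
ft_force: [0.3, 0.1, 1.2]
opening: 0.646
gripper_force: 0.0
```

View pics/crop1.png

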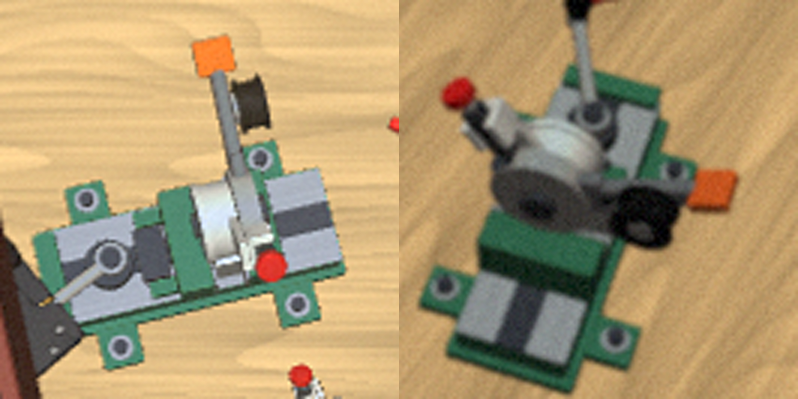

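The lever points down-left at the stop from hub (110,257), the moving jaw touches the foot, and the pad is unmoved at (214,57) and (714,189). Next I turn the tool and shut the fingers for the push.

```bash

python3 -m crank '[[0,0,0,0,0,6.9,-1],[0,0,0,0,0,6.9,-1],[0,0,0,0,0,6.9,-1],[0,0,0,0,0,6.9,-1],[0,0,0,0,0,6.9,-1],[0,0,0,0,0,6.9,-1],[0,0,0,0,0,6.9,-1],[0,0,0,0,0,6.9,-1],[0,0,0,0,0,6.9,-1],[0,0,0,0,0,6.9,-1],[0,0,0,0,0,6.9,-1],[0,0,0,0,0,6.9,-1],[0,0,0,0,0,6.9,-1],[0,0,0,0,0,6.9,-1],[0,0,0,0,0,6.9,-1],[0,0,0,0,0,6.9,-1],[0,0,0,0,0,6.9,-1],[0,0,0,0,0,0,-1]]' 30
python3 - <<'E'
from h import *
import pickle
cs=pickle.load(open("c1.pkl","rb"))
print(tri((cs["top"],190+214/3,110+57/3),(cs["scene"],205+(714-399)/3,140+189/3)))
todo([.670,.025,.24],.23)
E
```

```text
t: 10.88
tcp_pos: [0.4641, 0.1933, 0.306]
tcp_rot: [3.121, 0.357, -0.005]
ft_force: [0.5, -0.4, -0.6]
opening: 0.003
gripper_force: 0.0
(array([0.66966842, 0.02457809, 0.19076924]), [0.0032555935605097543, 0.0032555935605097534])
tcp [0.4641 0.1933 0.306 ] shift cm [16.27 21.05  6.54] turn deg -0.1 tilt [-0.003 -0.001 -1.   ] q [ 0.24 -0.12  1.69 -0.    1.58  1.58] F [ 0.5 -0.4 -0.6]
```

```bash

python3 -m crank '[[2,2.6,0,0,0,0,-1],[2,2.6,0,0,0,0,-1],[2,2.6,0,0,0,0,-1],[2,2.6,0,0,0,0,-1],[2,2.6,0,0,0,0,-1],[2,2.6,0,0,0,0,-1],[2,2.6,0,0,0,0,-1],[2.3,2.8,0,0,0,0,-1],[0,0,2,0,0,0,-1],[0,0,2,0,0,0,-1],[0,0,1.5,0,0,0,-1],[0,0,0,0,0,0,-1],[0,0,0,0,0,0,-1]]' 30
python3 - <<'E'
from h import *
todo([.670,.025,.20],.23)
c=cam("wrist"); print(proj(c,[.6697,.0246,.191]))
cv2.imwrite("pics/w2.png",np.clip(1.4*cv2.resize(c["image"][:,:,::-1],(768,576)).astype(float),0,255).astype(np.uint8))
E
```

```text
t: 11.97
tcp_pos: [0.6708, 0.0269, 0.2507]
tcp_rot: [-3.119, -0.368, 0.007]
ft_force: [-0.6, -0.1, 1.1]
opening: 0.005
gripper_force: 0.0
tcp [0.6708 0.0269 0.2507] shift cm [-0.1   0.17  5.07] turn deg 0.3 tilt [-0.005  0.    -1.   ] q [-0.08  0.31  1.33 -0.    1.51  1.26] F [-0.6 -0.1  1.1]
[258.17370741 196.97142524]
```

View pics/w2.png

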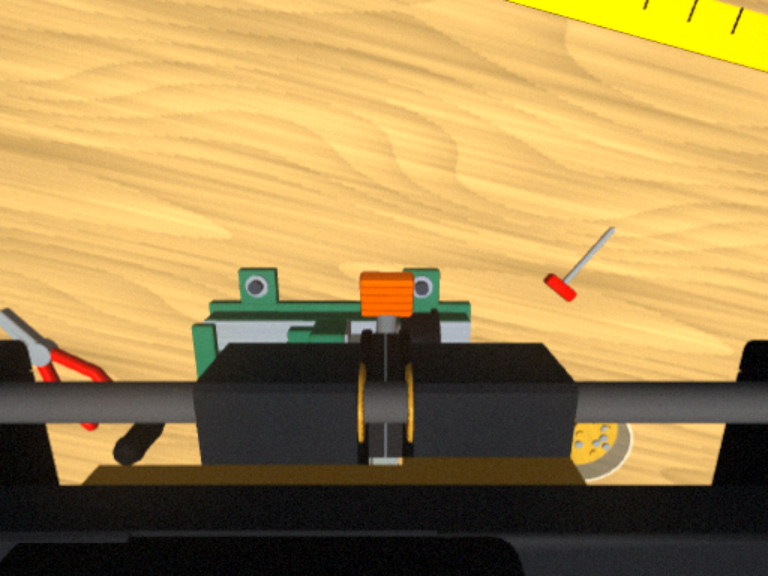

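The pad at (387,293) is under the finger centre line and where predicted. I'll push down along the arc in stages.

```bash

python3 -m crank '[[-0.1,0.15,2.5,0,0,0,-1],[0,0,2,0,0,0,-1],[0,0,0.9,0,0,0,-1],[0.4,0,0.9,0,0,0,-1],[0.4,0,0.9,0,0,0,-1],[0.25,0,1,0,0,0,-1],[0.3,0,1,0,0,0,-1],[0,0,0,0,0,0,-1]]' 30
python3 -c "
from h import *
todo([.684,.028,.11],.23)"
```

```text
t: 12.68
tcp_pos: [0.6885, 0.0289, 0.1641]
tcp_rot: [3.12, 0.365, 0.014]
ft_force: [1.8, 1.2, 9.0]
opening: 0.003
gripper_force: 4.4
tcp [0.6885 0.0289 0.1641] shift cm [-0.51 -0.03  5.4 ] turn deg 0.2 tilt [ 0.009  0.    -1.   ] q [-0.07  0.39  1.39  0.    1.35  1.26] F [1.8 1.2 9. ]
```

```bash

python3 -m crank '[[0,0,0.9,0,0,0,-1],[0,0,0.9,0,0,0,-1],[-0.1,0,0.9,0,0,0,-1],[-0.1,0,0.9,0,0,0,-1],[-0.1,0,0.8,0,0,0,-1],[-0.1,0,0.8,0,0,0,-1],[0,0,0,0,0,0,-1],[0,0,0,0,0,0,-1],[0,0,0,0,0,0,-1]]' 30
python3 - <<'E'
from h import *
import pickle
todo([.684,.028,.11],.23)
cs={n:cam(n) for n in("scene","top")}
pickle.dump(cs,open("c2.pkl","wb"))
f=lambda n,u,v:cv2.resize(cs[n]["image"][v:v+133,u:u+133,::-1],(399,399),interpolation=cv2.INTER_CUBIC)
cv2.imwrite("pics/crop2.png",np.clip(1.5*np.hstack([f("top",190,110),f("scene",205,140)]).astype(float),0,255).astype(np.uint8))
E
```

```text
t: 13.43
tcp_pos: [0.6878, 0.0279, 0.1158]
tcp_rot: [3.119, 0.365, 0.025]
ft_force: [7.8, 2.4, 12.0]
opening: 0.004
gripper_force: 6.0
tcp [0.6878 0.0279 0.1158] shift cm [-0.37 -0.09  0.57] turn deg 0.2 tilt [ 0.016  0.    -1.   ] q [-0.07  0.42  1.44  0.    1.26  1.26] F [ 7.8  2.4 12. ]
```

View pics/crop2.png

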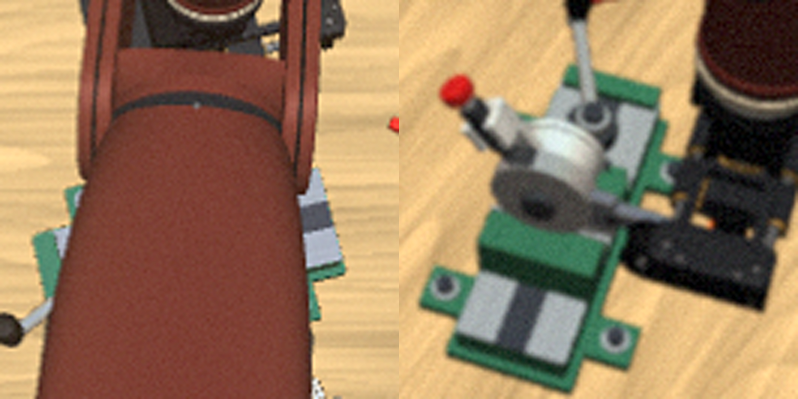

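The arm is well down with the lever still at its stop; I estimate the joint at about 0.62 rad. I'll add 4 mm for margin and relieve the side drag.

```bash

python3 -m crank '[[0.1,0,0.2,0,0,0,-1],[0.1,0,0.2,0,0,0,-1],[0,0,0,0,0,0,-1],[0,0,0,0,0,0,-1],[0,0,0,0,0,0,-1],[0,0,0,0,0,0,-1]]' 30
python3 - <<'E'
from h import *
todo([.684,.028,.11],.23)
c=cam("wrist")
cv2.imwrite("pics/w3.png",np.clip(1.4*cv2.resize(c["image"][:,:,::-1],(768,576)).astype(float),0,255).astype(np.uint8))
c=cam("scene")
print(proj(c,[.559,-.001,.13]))
cv2.imwrite("pics/s3.png",np.clip(1.6*cv2.resize(c["image"][150:240,230:350,::-1],(800,600),interpolation=cv2.INTER_CUBIC).astype(float),0,255).astype(np.uint8))
E
```

```text
t: 14.03
tcp_pos: [0.6858, 0.028, 0.1075]
tcp_rot: [3.119, 0.365, 0.011]
ft_force: [6.4, 0.3, 5.1]
opening: 0.007
gripper_force: 3.9
tcp [0.6858 0.028  0.1075] shift cm [-0.18 -0.05 -0.25] turn deg 0.2 tilt [ 0.007 -0.    -1.   ] q [-0.07  0.43  1.44  0.    1.26  1.26] F [6.4 0.3 5.1]
[253.08054066 204.29366146]
```

View pics/s3.png

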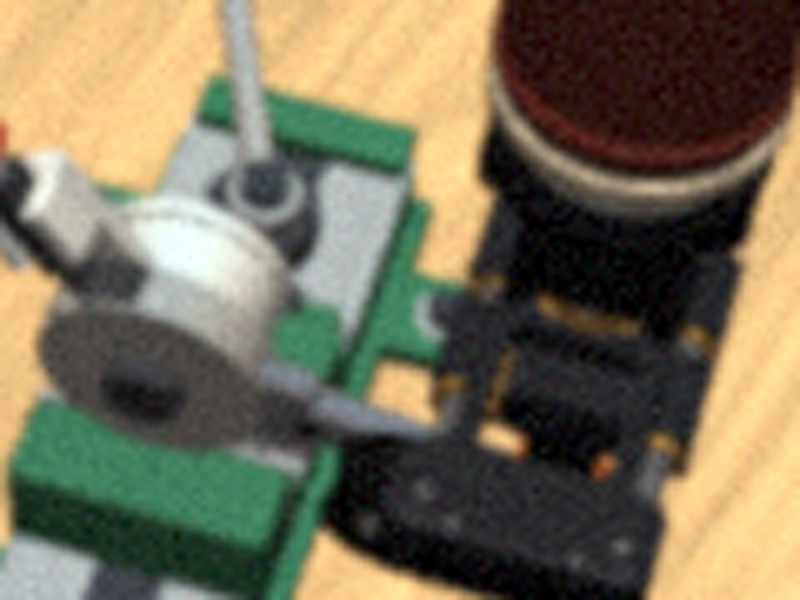

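The scene crop shows the orange pad on both sides of the fingertip, at (520,450) and (605,465), so the tip is on the pad. The force reading changed oddly, so I'll settle and check.

```bash

for i in 1 2 3; do python3 -m crank '[[0,0,0,0,0,0,-1],[0,0,0,0,0,0,-1],[0,0,0,0,0,0,-1]]' 30 | grep -E "pos|ft_f|rot"; done; python3 -c "
from h import *
s=state();print(s['joint_velocities'].round(4),s['torque'].round(2))"
```

```text
tcp_pos: [0.6859, 0.028, 0.1075]
tcp_rot: [3.119, 0.365, 0.011]
ft_force: [5.3, 1.5, 5.4]
tcp_pos: [0.6859, 0.028, 0.1075]
tcp_rot: [3.119, 0.365, 0.011]
ft_force: [7.1, 1.1, 5.4]
tcp_pos: [0.6859, 0.028, 0.1075]
tcp_rot: [3.12, 0.365, 0.011]
ft_force: [6.7, 1.4, 4.2]
[0.0016 0.0017 0.0009 0.0001 0.0017 0.0001] [ 0.13 -1.12 -0.  ]
```

View pics/w3.png

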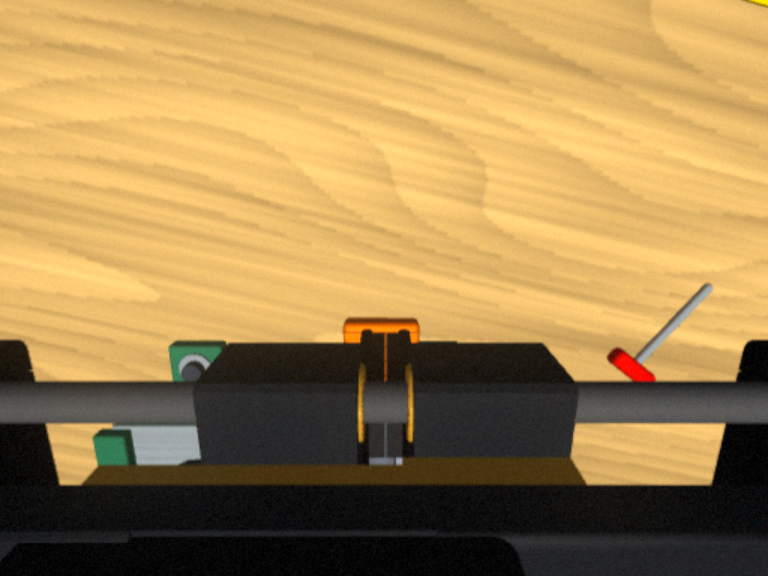

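```bash
python3 - <<'E'
from h import *
c=cam("wrist");c2=cam("scene")
xv=np.array([np.cos(.23),np.sin(.23),0]);yv=np.array([-np.sin(.23),np.cos(.23),0]);zv=np.array([0,0,1.])
import pickle
cs=pickle.load(open("c1.pkl","rb"))
P=np.array([.6697,.0246,.0])-.114*xv+.13*zv
def pt(j,l,w,h):
    a=.45-j;return P+(l*np.cos(a)-h*np.sin(a))*xv+w*yv+(l*np.sin(a)+h*np.cos(a))*zv
for n,cc,js in(("start scene/top",None,[0]),("w",c,[.50,.54,.6,.65,.7])):
  for j in js:
    if cc is None:
        print([(proj(q,pt(0,130,0,7)if 0 else pt(0,.130,0,.007))).round(1) for q in(cs["scene"],cs["top"])]);continue
    print(j,"wrist(x1.5)",[(1.5*proj(c,pt(j,.144,s*.015,h))).round(0) for h in(.007,-.003) for s in(1,-1)],"scene",[(((proj(c2,pt(j,.13,s*.015,.007))-[230,150])*6.667).round(0)) for s in(1,-1)])
im=np.clip(1.4*c["image"][195:245,200:310,::-1].astype(float),0,255).astype(np.uint8)
cv2.imwrite("pics/w4.png",cv2.resize(im,(770,350),interpolation=cv2.INTER_CUBIC))
E
```

```text
[array([308.5, 202.8]), array([260.5, 127.6])]
0.5 wrist(x1.5) [array([343., 321.]), array([422., 321.]), array([345., 314.]), array([420., 314.])] scene [array([565., 440.]), array([540., 518.])]
0.54 wrist(x1.5) [array([344., 316.]), array([420., 317.]), array([346., 310.]), array([418., 311.])] scene [array([562., 448.]), array([537., 527.])]
0.6 wrist(x1.5) [array([346., 311.]), array([419., 311.]), array([348., 307.]), array([417., 307.])] scene [array([558., 461.]), array([533., 539.])]
0.65 wrist(x1.5) [array([347., 307.]), array([417., 308.]), array([349., 305.]), array([416., 305.])] scene [array([553., 471.]), array([528., 549.])]
0.7 wrist(x1.5) [array([349., 305.]), array([416., 305.]), array([350., 304.]), array([415., 304.])] scene [array([547., 481.]), array([523., 558.])]
```

View pics/w4.png

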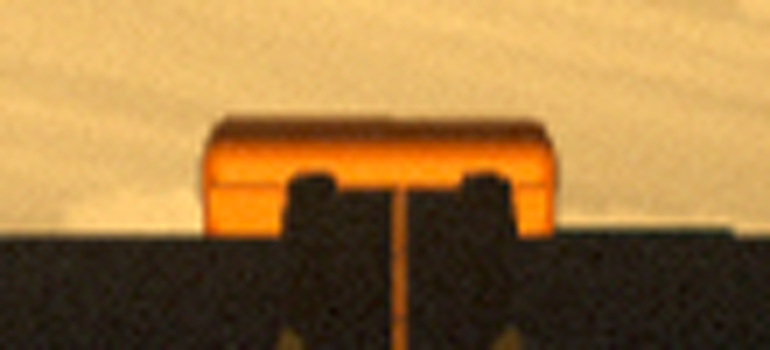

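```bash
cat > fit.py <<'E'
from h import *
import pickle
xv=np.array([np.cos(.23),np.sin(.23),0]);yv=np.array([-np.sin(.23),np.cos(.23),0]);zv=np.array([0,0,1.])
P=np.array([.6697,.0246,.0])-.114*xv+.13*zv
def pt(j,l,w,h):
    a=.45-j;return P+(l*np.cos(a)-h*np.sin(a))*xv+w*yv+(l*np.sin(a)+h*np.cos(a))*zv
def omask(im):
    h=cv2.cvtColor(im,cv2.COLOR_RGB2HSV);return ((h[...,0]>=3)&(h[...,0]<=13)&(h[...,1]>190)&(h[...,2]>60))
def box(c,j):
    q=np.array([proj(c,pt(j,l,w,h)) for l in(.116,.144) for w in(-.015,.015) for h in(-.003,.007)]);m=np.zeros((384,512),np.uint8)
    cv2.fillConvexPoly(m,cv2.convexHull(np.round(q).astype(np.int32)),1);return m>0,q
def ext(m,r):
    u0,v0,u1,v1=r;ys,xs=np.nonzero(m[v0:v1,u0:u1]);return (xs.min()+u0,xs.max()+u0,ys.min()+v0,ys.max()+v0,len(xs)) if len(xs) else None
if __name__=="__main__":
    c1=pickle.load(open("c1.pkl","rb"))["scene"]
    print("start: seen",ext(omask(c1["image"]),(290,180,340,230)),"model",ext(box(c1,0)[0],(0,0,512,384)))
    w,s=cam("wrist"),cam("scene")
    mw,ms=omask(w["image"]),omask(s["image"])
    print("wrist seen",ext(mw,(200,195,310,228)),"scene seen",ext(ms,(285,190,345,250)))
    ys,xs=np.nonzero(ms[190:250,285:345]);print(list(zip(xs+285,ys+190)))
    for j in(.38,.46,.54,.6,.66,.72):
        print(j,"wrist",ext(box(w,j)[0],(0,0,512,384)),"scene",ext(box(s,j)[0],(0,0,512,384)),"seen px inside",(box(s,j)[0]&ms).sum())
    st=state();R=Ro.from_rotvec(st["tcp_rot"]).as_matrix()
    for q in([0,0,0],[.0095,0,0],[-.0095,0,0]): X=st["tcp_pos"]+R@q;print("tip",proj(w,X).round(1),"scene",proj(s,X).round(1))
E
python3 fit.py
```

```text
start: seen (np.int64(301), np.int64(317), np.int64(197), np.int64(209), 161) model (np.int64(300), np.int64(319), np.int64(197), np.int64(212), 260)
wrist seen (np.int64(229), np.int64(278), np.int64(212), np.int64(227), 255) scene seen None
[]
0.38 wrist (np.int64(226), np.int64(284), np.int64(219), np.int64(274), 3191) scene (np.int64(304), np.int64(322), np.int64(210), np.int64(228), 258) seen px inside 0
0.46 wrist (np.int64(228), np.int64(282), np.int64(212), np.int64(264), 2859) scene (np.int64(304), np.int64(322), np.int64(213), np.int64(231), 236) seen px inside 0
0.54 wrist (np.int64(229), np.int64(280), np.int64(207), np.int64(256), 2548) scene (np.int64(303), np.int64(321), np.int64(215), np.int64(234), 242) seen px inside 0
0.6 wrist (np.int64(231), np.int64(279), np.int64(204), np.int64(251), 2325) scene (np.int64(302), np.int64(320), np.int64(217), np.int64(235), 230) seen px inside 0
0.66 wrist (np.int64(232), np.int64(278), np.int64(203), np.int64(247), 2113) scene (np.int64(301), np.int64(319), np.int64(218), np.int64(237), 236) seen px inside 0
0.72 wrist (np.int64(233), np.int64(277), np.int64(202), np.int64(244), 1933) scene (np.int64(300), np.int64(318), np.int64(220), np.int64(239), 234) seen px inside 0
tip [255.6 222. ] scene [311.7 227.7]
tip [255.5 208.3] scene [316.1 229. ]
tip [255.6 235.3] scene [307.3 226.5]
```

```bash
python3 - <<'E'
from fit import *
w=cam("wrist");st=state();R=Ro.from_rotvec(st["tcp_rot"]).as_matrix();p=st["tcp_pos"]
Rc=np.array(w["R"])@R; tc=np.array(w["R"])@p+np.array(w["t"])   # tool->cam
R2=Ro.from_rotvec([-3.119,-.368,.007]).as_matrix();p2=np.array([.6708,.0269,.2507])
w2=dict(w);w2["R"]=Rc@R2.T;w2["t"]=tc-w2["R"]@p2
im2=cv2.resize(cv2.imread("pics/w2.png")[:,:,::-1],(512,384));im3=cv2.resize(cv2.imread("pics/w3.png")[:,:,::-1],(512,384))
print("w2 seen",ext(omask(im2),(200,150,310,215)),"model",ext(box(w2,0)[0],(0,0,512,384)), box(w2,0)[1].round(1).tolist())
print("cam tilt",np.array(w["R"])[2].round(3),w["k1"])
for u in(247,250,262,265): print(u,[int(x) for x in im2[212:232,u].sum(1)],[int(x) for x in im3[212:232,u].sum(1)])
E
```

```text
w2 seen (np.int64(240), np.int64(275), np.int64(182), np.int64(211), 932) model (np.int64(240), np.int64(277), np.int64(177), np.int64(209), 1214) [[274.7, 201.4], [275.2, 209.3], [241.4, 201.2], [240.9, 209.2], [276.2, 177.3], [276.8, 185.2], [240.4, 177.1], [239.8, 185.0]]
cam tilt [-0.259 -0.064 -0.964] 0.003521975906321094
247 [156, 222, 441, 541, 546, 542, 528, 426, 244, 116, 93, 81, 60, 61, 65, 59, 65, 64, 62, 59] [240, 172, 176, 237, 303, 372, 405, 366, 218, 129, 109, 85, 88, 88, 85, 85, 83, 84, 88, 90]
250 [167, 226, 412, 476, 468, 453, 443, 447, 408, 302, 161, 85, 76, 67, 64, 84, 71, 68, 77, 79] [239, 177, 181, 233, 305, 374, 412, 415, 408, 305, 156, 97, 83, 86, 96, 78, 92, 89, 93, 82]
262 [350, 342, 326, 328, 335, 330, 328, 331, 318, 263, 159, 96, 70, 64, 71, 71, 70, 65, 49, 58] [287, 184, 183, 236, 303, 371, 413, 416, 406, 301, 161, 91, 83, 92, 92, 78, 80, 93, 90, 82]
265 [150, 142, 149, 184, 221, 258, 289, 297, 281, 232, 159, 101, 88, 80, 70, 87, 65, 74, 74, 68] [283, 173, 174, 233, 303, 363, 405, 417, 365, 231, 144, 103, 97, 85, 87, 88, 95, 85, 86, 89]
```

```bash
python3 - <<'E'
from fit import *
a=pickle.load(open("c1.pkl","rb"))["scene"]["image"];m=pickle.load(open("c2.pkl","rb"))["scene"]["image"];b=cam("scene")["image"]
up=lambda i:cv2.resize(i,None,fx=4,fy=4,interpolation=cv2.INTER_CUBIC)
for n,(u0,v0,u1,v1) in {"redknob":(216,164,233,177),"pawl":(225,170,245,190),"drum":(235,178,268,215),"fixedjaw":(228,208,262,235),"hub":(262,170,280,187),"ear":(210,230,230,246)}.items():
    t=up(a)[v0*4:v1*4,u0*4:u1*4]
    for k,i in(("mid",m),("now",b)):
        r=cv2.matchTemplate(up(i)[(v0-6)*4:(v1+6)*4,(u0-6)*4:(u1+6)*4],t,cv2.TM_CCOEFF_NORMED);_,s,_,l=cv2.minMaxLoc(r);print(n,k,(l[0]/4-6,l[1]/4-6),round(s,3))
E
```

```text
redknob mid (-0.5, -1.0) 0.989
redknob now (0.25, 0.0) 0.993
pawl mid (0.0, -0.25) 0.985
pawl now (0.25, 0.0) 0.993
drum mid (0.75, 0.25) 0.944
drum now (1.0, 0.5) 0.935
fixedjaw mid (0.0, 0.0) 0.993
fixedjaw now (0.0, 0.0) 0.992
hub mid (0.0, 0.0) 0.993
hub now (0.0, 0.0) 0.994
ear mid (0.0, 0.0) 0.992
ear now (0.0, 0.0) 0.993
```

The tensioner has not shifted. The red pawl knob was lifted in the previous picture and has now dropped, so a tooth has just passed. I'll press on in small steps to locate the stop by force.

```bash
cat > ob.py <<'E'
from fit import *
s=state();w=cam("wrist");a=pickle.load(open("c1.pkl","rb"))["scene"]["image"];b=cam("scene")["image"]
up=lambda i:cv2.resize(i,None,fx=4,fy=4,interpolation=cv2.INTER_CUBIC)
r=cv2.matchTemplate(up(b)[158*4:183*4,210*4:239*4],up(a)[164*4:177*4,216*4:233*4],cv2.TM_CCOEFF_NORMED);l=cv2.minMaxLoc(r)[3]
print(s["tcp_pos"].round(4),"F",s["ft_force"].round(1),"pad",ext(omask(w["image"]),(200,190,310,228)),"pawl",(l[0]/4-6,l[1]/4-6))
E
python3 -m crank '[[0,0,0.2,0,0,0,-1],[0,0,0,0,0,0,-1],[0,0,0,0,0,0,-1],[0,0,0,0,0,0,-1]]' 30|grep -c .; python3 ob.py
python3 -m crank '[[0,0,0.2,0,0,0,-1],[0,0,0,0,0,0,-1],[0,0,0,0,0,0,-1],[0,0,0,0,0,0,-1]]' 30|grep -c .; python3 ob.py
```

```text
6
[0.6859 0.0279 0.1062] F [5.2 0.5 7.4] pad (np.int64(229), np.int64(278), np.int64(213), np.int64(227), 242) pawl (0.25, 0.0)
6
[0.6859 0.0279 0.1045] F [ 4.2  0.8 10.9] pad (np.int64(229), np.int64(278), np.int64(213), np.int64(227), 230) pawl (0.25, 0.0)
```

```bash

python3 -m crank '[[0,0,0.2,0,0,0,-1],[0,0,0,0,0,0,-1],[0,0,0,0,0,0,-1],[0,0,0,0,0,0,-1]]' 30|grep -c .; python3 ob.py
python3 -m crank '[[0,0,0.2,0,0,0,-1],[0,0,0,0,0,0,-1],[0,0,0,0,0,0,-1],[0,0,0,0,0,0,-1]]' 30|grep -c .; python3 ob.py
```

```text
6
[0.6858 0.0279 0.1025] F [ 3.4 -0.1 10.2] pad (np.int64(229), np.int64(278), np.int64(213), np.int64(227), 230) pawl (0.25, 0.0)
6
[0.6857 0.0278 0.1004] F [ 2.8  1.1 10.8] pad (np.int64(229), np.int64(278), np.int64(213), np.int64(227), 215) pawl (0.25, 0.0)
```

```bash

python3 -m crank '[[0,0,0.15,0,0,0,-1],[0,0,0,0,0,0,-1],[0,0,0,0,0,0,-1],[0,0,0,0,0,0,-1],[0,0,0,0,0,0,-1],[0,0,0,0,0,0,-1],[0,0,0,0,0,0,-1],[0,0,0,0,0,0,-1]]' 30|grep -c .; python3 ob.py
```

```text
6
[0.6856 0.0278 0.099 ] F [ 3.3  0.7 11.1] pad (np.int64(229), np.int64(278), np.int64(213), np.int64(227), 205) pawl (0.25, 0.0)
```

The arm follows at its spring load of about 11 N, beyond the last click. The pawl has dropped and everything is still, so I'm handing in.

```bash
python3 -c "
from rig import order
print(order.finish_job())"
```

```text
the job is handed in; nothing more can be done
None
```

The vise lever is at its stop, and I handed in with the gripper holding the tensioner arm down at about 11 N. I put the arm past the last click, at about 0.6 to 0.7 rad by my estimate, with the pawl dropped in; no verdict came back.

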